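# Lock the register arms into the printing bed

## Task

Fit every register arm waiting in the timber rack to the printing bed: slide its metal tongue under the bridge of the dock of its own colour until the coloured handle's shoulder is fully home against the bridge, then knock that dock's steel locking pin fully down with the mallet (never push a pin with the gripper itself). The rack lets you take an arm only by its tongue, so put it down and take it again by the handle before sliding it in. Finish with the mallet standing back on its black mat, the way it stood, and leave the ink pots, the jar and the roll of tape where they are.

Things in the scene. Friction and masses are not known exactly. Their poses are not given: they have to be found in the camera images.
- timber_rack: Fixed light timber rack, 85 x 250 x 63 mm. Origin: middle of its front face, on the table; x points out of the front. Three slots along x at y -80, 0, +80 mm, 35 mm wide, floor 30 mm above the table, open at top and front. An arm lies in a slot with its tongue out of the front; cheeks rise above its handle, so take it by the tongue, straight up.
- bed: Fixed plywood board, 234 x 244 mm, 12 mm thick, that carries the docks side by side, 80 mm apart. Origin under its centre, on the table; x points away from the robot along the docks. An arm slides along a dock's rail on its flat underside, tongue first; it is home when its handle's shoulder meets the bridge (arm origin at dock x 0, 20 mm above the dock's origin).
- mallet_mat: Fixed black rubber mat, 220 x 110 mm, 3 mm thick, origin under its centre, long side along its x.
- mallet: Loose mallet, 0.4 kg: upright black round head, 52 mm diameter, 48 mm high, standing on its lower striking face; timber handle 22 x 22 mm, its middle 25 mm above the lower face, running level from the head along the mallet's -x to 147 mm from the head's axis. Origin: centre of the lower striking face; z up the head.
- reg_red: Loose register arm with red handle, 0.1 kg, 130 mm long, 30 mm wide; may be absent. Origin: on its underside at the shoulder where handle and tongue meet, mid-width. Handle (red block, 24 mm high) from x -70 to 0 mm; bare metal tongue, 14 mm high, from x 0 to +60 mm with a 16 mm long, 18 mm wide slot through it centred at x +32 mm; flat underside, z up.
- dock_red: Fixed red dock. Origin: below its bridge's front face, mid-width, on the bed's top (12 mm above the table); arms slide in along x. Metal rail 26 mm wide, 20 mm high, from x -140 to +72 mm; red bridge over it from x 0 to +66 mm, 54 mm wide, 50 mm high, its tunnel 38 mm wide with the ceiling 17 mm above the rail; flared mouth to x -14 mm.
- pin_red (a joint): How far the red dock's locking pin is down, m: 0 up, 0.014 fully down. Stiff: about 8 N moves it and it stays where it is left. It goes down through the slot in a tongue that is home; a tongue not home blocks it, and a pin that is down blocks the tunnel.
- pin_red_top (a point): Centre of the top of the red dock's round steel pin head, 20 mm diameter, standing on the bridge 32 mm behind its front face; 71 mm above the bed's top when up, 57 mm when down.
- reg_blue: Loose register arm with blue handle, 0.1 kg, 130 mm long, 30 mm wide; may be absent. Origin: on its underside at the shoulder where handle and tongue meet, mid-width. Handle (blue block, 24 mm high) from x -70 to 0 mm; bare metal tongue, 14 mm high, from x 0 to +60 mm with a 16 mm long, 18 mm wide slot through it centred at x +32 mm; flat underside, z up.
- dock_blue: Fixed blue dock. Origin: below its bridge's front face, mid-width, on the bed's top (12 mm above the table); arms slide in along x. Metal rail 26 mm wide, 20 mm high, from x -140 to +72 mm; blue bridge over it from x 0 to +66 mm, 54 mm wide, 50 mm high, its tunnel 38 mm wide with the ceiling 17 mm above the rail; flared mouth to x -14 mm.
- pin_blue (a joint): How far the blue dock's locking pin is down, m: 0 up, 0.014 fully down. Stiff: about 8 N moves it and it stays where it is left. It goes down through the slot in a tongue that is home; a tongue not home blocks it, and a pin that is down blocks the tunnel.
- pin_blue_top (a point): Centre of the top of the blue dock's round steel pin head, 20 mm diameter, standing on the bridge 32 mm behind its front face; 71 mm above the bed's top when up, 57 mm when down.
- reg_yellow: Loose register arm with yellow handle, 0.1 kg, 130 mm long, 30 mm wide; may be absent. Origin: on its underside at the shoulder where handle and tongue meet, mid-width. Handle (yellow block, 24 mm high) from x -70 to 0 mm; bare metal tongue, 14 mm high, from x 0 to +60 mm with a 16 mm long, 18 mm wide slot through it centred at x +32 mm; flat underside, z up.
- dock_yellow: Fixed yellow dock. Origin: below its bridge's front face, mid-width, on the bed's top (12 mm above the table); arms slide in along x. Metal rail 26 mm wide, 20 mm high, from x -140 to +72 mm; yellow bridge over it from x 0 to +66 mm, 54 mm wide, 50 mm high, its tunnel 38 mm wide with the ceiling 17 mm above the rail; flared mouth to x -14 mm.
- pin_yellow (a joint): How far the yellow dock's locking pin is down, m: 0 up, 0.014 fully down. Stiff: about 8 N moves it and it stays where it is left. It goes down through the slot in a tongue that is home; a tongue not home blocks it, and a pin that is down blocks the tunnel.
- pin_yellow_top (a point): Centre of the top of the yellow dock's round steel pin head, 20 mm diameter, standing on the bridge 32 mm behind its front face; 71 mm above the bed's top when up, 57 mm when down.
- pot_blue: Small ink pot with blue lid, 58 mm wide, 64 mm high, a bystander between robot and bed; origin under its centre.
- pot_red: Small ink pot with red lid, 60 mm wide, 58 high, bystander behind the bed; origin under its centre.
- pot_yellow: Small ink pot with yellow lid, 67 mm wide, 58 high, bystander behind the bed; origin under its centre.
- jar_of_blue: Tall blue jar with white lid, 111 mm wide, 165 mm high, a bystander at the left; origin under its centre.
- tape: Roll of cream masking tape, 92 mm wide, 24 high, bystander at the near right; origin under its centre.

How it is judged:
On the way, in this order (a step that is already met when the one before it is completed fails the run):
1. every arm present is fully home in the dock of its colour (x of reg_red in the frame of dock_red between -0.004 and 0.004 m and y of reg_red in the frame of dock_red between -0.006 and 0.006 m and z of reg_red in the frame of dock_red below 0.024 m and angle between the x axis of reg_red and the x axis of dock_red, either way round below 0.15 rad and x of reg_blue in the frame of dock_blue between -0.004 and 0.004 m and y of reg_blue in the frame of dock_blue between -0.006 and 0.006 m and z of reg_blue in the frame of dock_blue below 0.024 m and angle between the x axis of reg_blue and the x axis of dock_blue, either way round below 0.15 rad and x of reg_yellow in the frame of dock_yellow between -0.004 and 0.004 m and y of reg_yellow in the frame of dock_yellow between -0.006 and 0.006 m and z of reg_yellow in the frame of dock_yellow below 0.024 m and angle between the x axis of reg_yellow and the x axis of dock_yellow, either way round below 0.15 rad), for 0.2 s.
2. the locking pin of every dock that has its arm is fully down through the tongue (all of step 1 and z of pin_red_top in the frame of reg_red below 0.0405 m and x of pin_red_top in the frame of reg_red below 0.04 m and z of pin_blue_top in the frame of reg_blue below 0.0405 m and x of pin_blue_top in the frame of reg_blue below 0.04 m and z of pin_yellow_top in the frame of reg_yellow below 0.0405 m and x of pin_yellow_top in the frame of reg_yellow below 0.04 m), for 0.2 s.
At the end, for the whole second after the job is handed in: Every arm present lies in the dock of its colour with its shoulder within 4 mm of the bridge, and that dock's pin is down to within about 3 mm of its full travel; the mallet stands on its striking face (within 0.12 rad), its head's axis within the mat's outline, at rest (all of step 2 and x of mallet in the frame of mallet_mat between -0.11 and 0.11 m and y of mallet in the frame of mallet_mat between -0.055 and 0.055 m and angle between mallet's own z axis and vertical below 0.12 rad and height (world z) of mallet below 0.012 m and linear speed of mallet below 0.02 m/s); the robot touches nothing.
It fails at once if the red pin is pushed by the gripper (contact force between any of the fingers, the arm and pin_red above 3 N).
It fails at once if the blue pin is pushed by the gripper (contact force between any of the fingers, the arm and pin_blue above 3 N).
It fails at once if the yellow pin is pushed by the gripper (contact force between any of the fingers, the arm and pin_yellow above 3 N).
It fails at once if a bystander is moved by more than 25 mm (distance of any of pot_red, pot_yellow, pot_blue, jar_of_blue, tape from where it was at the start of the episode above 0.025 m).
Of reg_red, reg_blue, reg_yellow only 2 to 3 are there at a start; the rules pass over those that are not, and their reading is None.
At some moment in a run one of mallet may be knocked a few centimetres aside while the robot is not near it.
It also fails if it takes over 210 s, if anything falls off the work surface, if the arm or the gripper's body presses on something with over 40 N, if the wrist force passes 120 N, or if a joint passes its speed limit or range.

## Robot

A 6-joint arm with a two-finger parallel gripper is mounted at the origin on the work surface; the furniture and walls round the work are solid. World frame = base frame: x ahead of the robot, y to its left, z up, the work surface at z = 0. Lengths are in m, angles in rad, forces in N, time in s.
With the tool pointing down it reaches from about 0.35 to 0.775 m from the base axis. Payload 5.5 kg.
Tool frame: the origin (TCP) lies at the very end of the fingers, on their centre line; the grasp point (between the pads) lies 19 mm behind it (grip_point_offset is the distance from the TCP to the grasp point, in m); z points along the fingers, y is the direction in which the jaws open and shut (so a half turn about z gives the same grasp; the last joint's range is limited). The gripper opens to 85 mm and grips with 20 to 120 N. Pads are 22 mm wide; open, the fingers measure 114 mm over their backs; the gripper's body (76 mm by 85 mm) begins 54 mm behind the grasp point. The pads swing forward as they close: fully open they stand 13 mm farther back than shut.
Start: joints at [1.006, 0.313, 0.046, 1.304, 0, 1.431], TCP at [0.237, 0.524, 0.231] pointing down, gripper open.
Joint ranges: [-2.76, 2.76], [-0.86, 1.69], [-1.03, 1.26], [-2.2, 2.34], [-1.47, 1.5], [-3.14, 3.14]. Speed limits (rad/s): [2.57, 2.57, 3.14, 3.14, 3.14, 3.14].

## Interface

Orientations are given as a unit quaternion [w, x, y, z].
In Python, from workcell import * gives the robot as it stands.
- The arm moves only by the shell command python3 -m crank 'ROWS' [OPENING] [FORCE]. ROWS is a JSON object of lists of equal length, an entry for each row: "travel": the shift along the tool's x, y, z in units of 40 mm (1.0 is 40 mm), a list of three; "turn": the turn about the tool's z in rad. In form: {"travel": [[x, y, z], ...], "turn": [turn, ...]}. A call has 1 to 5 rows; each row is the pose to reach, as a shift and turn from the pose commanded when the call began, along the tool's axes at that moment; what a row does not reach only later rows make up. A row lasts 1/12 s, in which the tool goes at most 41.7 mm and 7.16 degrees, less where a joint would pass 70% of its speed; a pose out of reach is approached as far as the arm can. A call with a gripper value outside its range is refused whole. OPENING is the finger opening in mm, from 0 to 85.4, set as the call begins (- or left out, the last holds). The fingers move at their own pace and stop on an object; FORCE is the grip in N (left out, the last holds). Time passes only in rows, so rows that repeat a pose let the fingers close. It gives the time, the measured TCP pose, the force and the opening at its end, in the units of the state.
- get_state(): the state, without advancing time (a new reading comes with each control period).
- read_camera(name): name is "scene" or "side" or "wrist"; returns a dict with "image" (480x640x3 uint8, red, green, blue), "K" (3x3 intrinsics, pixels), "R" (3x3) and "t" (3): a world point X has camera coordinates R X + t. Camera axes: x right, y down, z forward; pixel columns grow to the right and rows downward; lengths in m; the calibration is good to about 2 mm. A picture is of the moment at which its call begins. There is no depth.
- hand_in(): hands the job in, once; it reports no verdict.
The state is a dict: "clock": time; "joint_pos": joint angles; "qvel": joint speeds; "tau": joint torques, N m; "tcp_pos": TCP position; "orientation": TCP orientation; "wrist_force": force on the tool from outside, world axes, zero at the start; "ft_torque": the same for the moment, N m; "finger_gap": finger opening in m.
Only numpy, scipy, OpenCV 4.12 (cv2) and the standard library are available. Lean on these libraries where they do the work, as an engineer would, in place of code of your own. Each camera call takes 0.05 s, during which the arm holds its last target. There are 200 camera calls.

## Working session

There is one attempt and no reset: what is moved stays moved. The work goes in short steps, Python scripts to look and compute and a shell command to move; the robot and the scene stay as the last step left them, time stands still between calls to the robot, and variables do not carry over. Pictures are saved under pics/ and viewed, about 12 in all and at most 16, crops included, and the job is handed in when it is done.

```bash
ls; mkdir -p pics
python3 - <<'E'
from workcell import *
import cv2,json
for n in ("scene","side"):
    c=read_camera(n); cv2.imwrite(f"pics/{n}0.png",c["image"][:,:,::-1]); print(n,c["K"],c["R"],c["t"])
print(get_state())
E
```

```text
pics
scene [[614.38789209   0.         314.0808892 ]
 [  0.         614.38789209 241.70191389]
 [  0.           0.           1.        ]] [[ 0.09668568  0.99529783 -0.00584064]
 [ 0.76882572 -0.0784098  -0.6346329 ]
 [-0.63210671  0.05686948 -0.77279167]] [-0.11840348 -0.35535756  1.86822508]
side [[462.34301338   0.         324.54471623]
 [  0.         462.34301338 235.88351306]
 [  0.           0.           1.        ]] [[ 0.95343045 -0.30130162 -0.01370091]
 [-0.17808866 -0.52571436 -0.83181058]
 [ 0.24342311  0.79551351 -0.55489048]] [-0.50539639  0.18399449  0.98360292]
{'clock': 0.1, 'joint_pos': array([1.00640233e+00, 3.13957803e-01, 4.51280093e-02, 1.30357502e+00,
       2.57151921e-05, 1.43121688e+00]), 'qvel': array([-1.34308742e-03,  5.18943609e-05,  4.16747231e-03,  4.92107011e-04,
        3.90163920e-04, -7.26351220e-04]), 'tau': array([ 2.30208687e-03, -4.81726956e+01,  2.99242902e+01,  1.27565154e-02,
       -1.51961858e-04,  1.73434609e-05]), 'tcp_pos': array([0.23674821, 0.52353207, 0.23049401]), 'orientation': array([-2.89343458e-04,  2.10813625e-01,  9.77525943e-01, -7.50503412e-04]), 'wrist_force': array([ 0.36038247,  0.04933368, -0.51031205]), 'ft_torque': array([ 0.05491424, -0.0039948 , -0.0096161 ]), 'finger_gap': 0.08509334026510103}
```

View pics/scene0.png

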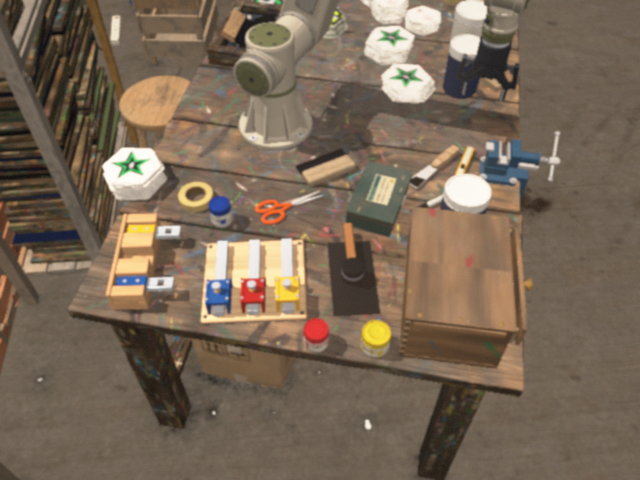

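View pics/side0.png

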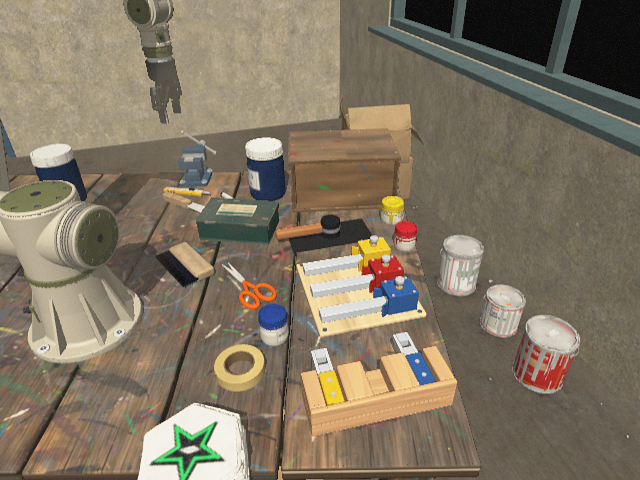

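Two arms present, yellow and blue; the red slot is empty. In the scene view the rack is at about (135,262), with tongue tips at (178,231) yellow and (170,284) blue. The pins are near (218,284), (252,283) and (286,281), the mallet head is at (352,268) and its handle end at (348,226).

```bash
cat > h.py <<'E'
from workcell import *
import numpy as np, cv2
from scipy.spatial.transform import Rotation as Rn
def ray(c,uv,z):
    d=c["R"].T@np.linalg.inv(c["K"])@np.array([uv[0],uv[1],1.]); o=-c["R"].T@c["t"]
    return o+d*(z-o[2])/d[2]
def tri(cs,uvs):
    A=[];b=[]
    for c,uv in zip(cs,uvs):
        d=c["R"].T@np.linalg.inv(c["K"])@np.array([uv[0],uv[1],1.]); d/=np.linalg.norm(d); o=-c["R"].T@c["t"]
        P=np.eye(3)-np.outer(d,d); A.append(P); b.append(P@o)
    return np.linalg.lstsq(np.vstack(A),np.hstack(b),rcond=None)[0]
def proj(c,X):
    p=c["K"]@(c["R"]@np.array(X)+c["t"]); return p[:2]/p[2]
def toolR():
    q=get_state()["orientation"]; return Rn.from_quat(q,scalar_first=True).as_matrix()
def rows(target,yaw=None):
    """shift in tool units (40mm) to a world TCP target; yaw = wanted world angle of tool y axis (mod pi)"""
    s=get_state(); R=toolR(); d=R.T@(np.array(target)-s["tcp_pos"])/0.04; t=None
    if yaw is not None:
        cur=np.arctan2(R[1,1],R[0,1]); a=-(yaw-cur); t=(a+np.pi/2)%np.pi-np.pi/2
    print("shift",d.round(2),"turn",None if t is None else round(t,3),"j6",s["joint_pos"][5].round(2)); return d
E
python3 - <<'E'
from h import *
a=read_camera("scene"); b=read_camera("side")
P={"pinB":((218,284),(400,282)),"pinR":((252,283),(386,259)),"pinY":((286,281),(373,240)),"tipY":((181,231),(320,351)),"tipB":((173,284),(402,337)),"head":((352,268),(330,220))}
for k,(u,v) in P.items(): print(k,tri((a,b),(u,v)).round(3))
print("handle end",ray(a,(348,226),.03).round(3),"mat",[ray(a,p,.003).round(3) for p in ((329,243),(370,240),(379,311),(335,315))])
for n,p in dict(tipYsh=(155,230),tipBsh=(147,283)).items(): print(n,ray(a,p,.047).round(3))
print("bed",[ray(a,p,.012).round(3) for p in ((206,241),(303,240),(306,317),(202,321))])
print("rack",[ray(a,p,.063).round(3) for p in ((121,215),(158,216),(150,308),(109,306))])
print("pots",[ray(a,p,.06).round(3) for p in ((316,328),(376,332),(220,204))])
c=read_camera("wrist"); R=toolR(); s=get_state(); o=-c["R"].T@c["t"]
print("toolR",R.round(3),"cam in tool",(R.T@(o-s["tcp_pos"])).round(3),"camz in tool",(R.T@c["R"].T).round(3),c["K"][0,0])
E
```

```text
pinB [ 0.639 -0.165  0.077]
pinR [ 0.644 -0.087  0.079]
pinY [ 0.646 -0.009  0.079]
tipY [ 0.436 -0.262  0.039]
tipB [ 0.597 -0.275  0.036]
head [0.596 0.153 0.046]
handle end [0.451 0.162 0.03 ] mat [array([0.48 , 0.111, 0.003]), array([0.481, 0.216, 0.003]), array([0.696, 0.204, 0.003]), array([0.697, 0.1  , 0.003])]
tipYsh [ 0.43  -0.324  0.047]
tipBsh [ 0.593 -0.331  0.047]
bed [array([ 0.449, -0.201,  0.012]), array([0.471, 0.045, 0.012]), array([0.701, 0.032, 0.012]), array([ 0.688, -0.207,  0.012])]
rack [array([ 0.385, -0.408,  0.063]), array([ 0.398, -0.315,  0.063]), array([ 0.675, -0.315,  0.063]), array([ 0.66 , -0.407,  0.063])]
pots [array([0.762, 0.049, 0.06 ]), array([0.785, 0.178, 0.06 ]), array([ 0.369, -0.16 ,  0.06 ])]
toolR [[-0.911  0.412 -0.   ]
 [ 0.412  0.911 -0.001]
 [ 0.    -0.001 -1.   ]] cam in tool [ 0.074 -0.001 -0.143] camz in tool [[-0.002 -0.957 -0.291]
 [ 1.    -0.002 -0.001]
 [ 0.    -0.291  0.957]] 352.1710024419279
```

```bash
python3 -m crank '{"travel": [[-0.8,-0.5,-0.3],[-1.5,-1,-0.6],[-2.3,-1.5,-0.8],[-3.1,-2,-0.8],[-3.8,-2.4,-0.8]], "turn": [0,0,0,0,0]}'
python3 -m crank '{"travel": [[-0.8,-0.5,-0.3],[-1.5,-1,-0.6],[-2.3,-1.5,-0.7],[-3.1,-2,-0.7],[-3.8,-2.4,-0.7]], "turn": [0,0,0,0,0]}'
python3 -m crank '{"travel": [[-0.4,-0.6,0],[-0.8,-1.2,0],[-1.2,-1.8,0],[-1.5,-2.3,0],[-1.8,-2.8,0]], "turn": [0,0,0,0,0]}'
python3 -m crank '{"travel": [[-0.4,-0.6,0],[-0.8,-1.2,0],[-1.2,-1.8,0],[-1.5,-2.3,0],[-1.8,-2.8,0]], "turn": [0,0,0,0,0]}'
python3 -m crank '{"travel": [[-0.4,-0.6,0],[-0.8,-1.2,0],[-1.2,-1.8,0],[-1.5,-2.3,0],[-1.8,-2.8,0]], "turn": [0,0,0,0,0]}'
python3 -m crank '{"travel": [[-0.4,-0.6,0],[-0.8,-1.2,0],[-1.2,-1.8,0],[-1.5,-2.3,0],[-1.8,-2.8,0]], "turn": [0,0,0,0,0]}'
python3 -m crank '{"travel": [[0,0,0],[0,0,0],[0,0,0],[0,0,0],[0,0,0]], "turn": [-0.1,-0.2,-0.3,-0.4,-0.5]}'
python3 - <<'E'
from h import *
rows((.515,-.30,.28),np.pi); print(get_state()["joint_pos"].round(2))
E
```

```text
clock: 0.67
tcp_pos: [0.3368, 0.3722, 0.2641]
orientation: [0.001, 0.211, 0.978, 0.0]
wrist_force: [0.3, -0.2, 0.1]
finger_gap: 0.0855
clock: 1.08
tcp_pos: [0.4359, 0.2217, 0.2919]
orientation: [0.001, 0.211, 0.977, 0.0]
wrist_force: [-0.1, 0.4, 0.0]
finger_gap: 0.0851
clock: 1.5
tcp_pos: [0.4543, 0.0905, 0.2912]
orientation: [-0.0, 0.211, 0.977, 0.0]
wrist_force: [0.8, 0.3, 0.1]
finger_gap: 0.0853
clock: 1.92
tcp_pos: [0.4737, -0.0412, 0.2913]
orientation: [0.0, 0.211, 0.977, 0.0]
wrist_force: [0.1, 1.4, 0.0]
finger_gap: 0.0854
clock: 2.33
tcp_pos: [0.4931, -0.1729, 0.2911]
orientation: [-0.0, 0.211, 0.977, 0.0]
wrist_force: [0.7, -0.4, -0.0]
finger_gap: 0.0853
clock: 2.75
tcp_pos: [0.5126, -0.3047, 0.2909]
orientation: [-0.0, 0.211, 0.977, 0.0]
wrist_force: [0.9, 0.1, 0.8]
finger_gap: 0.085
clock: 3.17
tcp_pos: [0.5125, -0.3033, 0.291]
orientation: [-0.0, -0.04, 0.999, 0.0]
wrist_force: [0.2, -0.9, -0.2]
finger_gap: 0.0854
shift [-0.07  0.08  0.27] turn -1.491 j6 -0.75
[-0.67  0.35  0.24  1.46  0.   -0.75]
```

```bash
for i in 1 2 3; do python3 -m crank '{"travel": [[0,0,0],[0,0,0],[0,0,0],[0,0,0],[0,0,0]], "turn": [-0.1,-0.2,-0.3,-0.4,-0.5]}' >/dev/null; done
python3 - <<'E'
from h import *
c=read_camera("wrist"); cv2.imwrite("pics/w1.png",c["image"][:,:,::-1]); np.savez("pics/w1.npz",**c)
rows((.515,-.30,.28),np.pi)
E
```

```text
shift [-0.08 -0.06  0.28] turn 0.014 j6 -2.25
```

View pics/w1.png

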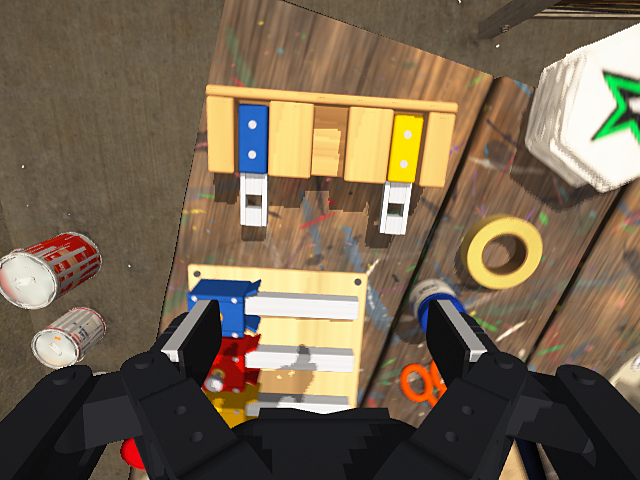

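Rack seen from above: blue tongue centred near (255,200), yellow tongue near (396,208), and the red slot empty. The blue dock's rail runs from (250,305) to (358,307).

```bash
cat >> h.py <<'E'
def rect(c,mask,roi,z,zname=""):
    x0,y0,x1,y1=roi; m=np.zeros(mask.shape,np.uint8); m[y0:y1,x0:x1]=mask[y0:y1,x0:x1].astype(np.uint8)*255
    cs,_=cv2.findContours(m,cv2.RETR_EXTERNAL,cv2.CHAIN_APPROX_NONE); k=max(cs,key=cv2.contourArea)
    pts=np.array([ray(c,p,z)[:2] for p in k[:,0,:]]).astype(np.float32)*1000
    (cx,cy),(w,h),_=r=cv2.minAreaRect(pts); b=cv2.boxPoints(r)
    e=b[1]-b[0] if np.linalg.norm(b[1]-b[0])>np.linalg.norm(b[2]-b[1]) else b[2]-b[1]
    print(zname,"centre",round(cx,1),round(cy,1),"size",sorted((round(w,1),round(h,1))),"long axis deg",round(np.degrees(np.arctan2(e[1],e[0]))%180,1)); return cx,cy
E
python3 - <<'E'
from h import *
c=dict(np.load("pics/w1.npz")); hsv=cv2.cvtColor(c["image"],cv2.COLOR_RGB2HSV); H,S,V=cv2.split(hsv)
w=(S<50)&(V>150)
rect(c,w,(232,165,285,240),.044,"tongueB"); rect(c,w,(368,175,425,245),.044,"tongueY")
rect(c,(H>100)&(H<130)&(S>120),(232,95,285,180),.054,"handleB"); rect(c,(H>20)&(H<33)&(S>170)&(V>150),(385,108,430,188),.054,"handleY")
rect(c,w,(235,285,365,325),.032,"railB"); rect(c,w,(235,337,365,375),.032,"railR")
E
```

```text
tongueB centre 591.0 -304.0 size [29.6, 59.1] long axis deg 87.3
tongueY centre 431.0 -295.5 size [29.7, 60.0] long axis deg 86.6
handleB centre 585.3 -369.6 size [29.8, 68.5] long axis deg 86.4
handleY centre 427.3 -361.1 size [29.6, 68.0] long axis deg 86.6
railB centre 538.6 -167.5 size [33.4, 143.5] long axis deg 177.3
railR centre 542.5 -89.5 size [36.7, 144.8] long axis deg 177.3
```

Run:
```python
from h import *
print(get_state()["tcp_pos"],toolR().round(3)); rows((.4302,-.3085,.09),np.radians(176.7))
```

```text
[ 0.5125855  -0.30312144  0.2910843 ] [[ 0.014 -1.    -0.   ]
 [-1.    -0.014  0.   ]
 [-0.     0.    -1.   ]]
shift [0.11 2.06 5.03] turn 0.071 j6 -2.25
```

```bash
python3 -m crank '{"travel": [[0,0.5,0],[0.05,1.2,0.6],[0.1,2.06,1.2],[0.11,2.06,2.1],[0.11,2.06,3.0]], "turn": [0.02,0.04,0.07,0.07,0.07]}' 60 40
python3 -m crank '{"travel": [[0,0,0.9],[0,0,1.7],[0,0,2.03],[0,0,2.03],[0,0,2.03]], "turn": [0,0,0,0,0]}'
python3 - <<'E'
from h import *
rows((.4302,-.3085,.016),np.radians(176.7))
c=read_camera("wrist"); cv2.imwrite("pics/w2.png",c["image"][:,:,::-1])
E
```

```text
clock: 4.88
tcp_pos: [0.4292, -0.3085, 0.1714]
orientation: [0.0, -0.682, 0.731, -0.001]
wrist_force: [0.4, -0.8, 0.0]
finger_gap: 0.06
clock: 5.3
tcp_pos: [0.4298, -0.3075, 0.0896]
orientation: [-0.0, -0.683, 0.73, 0.001]
wrist_force: [-0.2, -0.5, 0.9]
finger_gap: 0.0598
shift [ 0.03 -0.01  1.84] turn -0.009 j6 -2.28
```

View pics/w2.png

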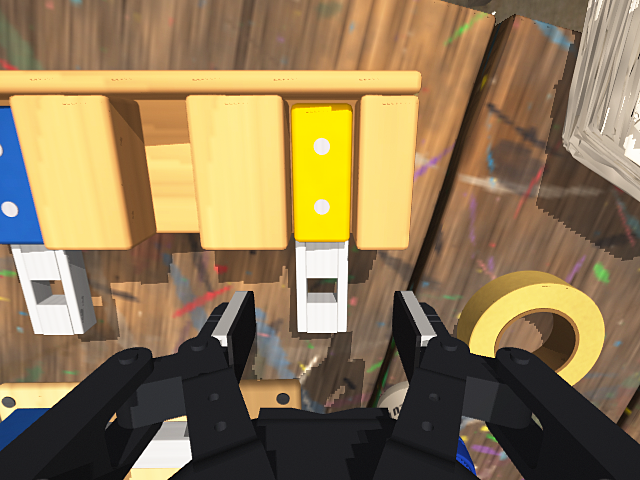

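Yellow tongue at (322,290) lies centred between the fingers (233 and 410). The tape's left edge is at (462,320), so I'll check that clearance and then descend.

```bash
python3 - <<'E'
from h import *
c=read_camera("wrist")
print("tape edge",ray(c,(462,310),.024).round(3),ray(c,(540,325),.024).round(3), "tongue L/R",ray(c,(297,310),.044).round(3),ray(c,(348,310),.044).round(3))
E
python3 -m crank '{"travel": [[0.03,0,0.5],[0.03,0,1.0],[0.03,0,1.5],[0.03,0,1.84],[0.03,0,1.84]], "turn": [0,0,0,0,0]}'
python3 -m crank '{"travel": [[0,0,0],[0,0,0],[0,0,0],[0,0,0],[0,0,0]], "turn": [0,0,0,0,0]}' 20 40
python3 -m crank '{"travel": [[0,0,0],[0,0,0],[0,0,0],[0,0,0],[0,0,0]], "turn": [0,0,0,0,0]}'
```

```text
tape edge [ 0.341 -0.264  0.024] [ 0.288 -0.249  0.024] tongue L/R [ 0.448 -0.282  0.044] [ 0.417 -0.28   0.044]
clock: 5.82
tcp_pos: [0.4298, -0.3087, 0.0156]
orientation: [0.0, -0.683, 0.73, 0.001]
wrist_force: [-0.1, 0.4, 0.1]
finger_gap: 0.0597
clock: 6.23
tcp_pos: [0.4318, -0.3107, 0.0189]
orientation: [0.0, -0.683, 0.73, -0.002]
wrist_force: [-0.2, 0.7, 6.4]
finger_gap: 0.0292
clock: 6.65
tcp_pos: [0.4317, -0.3107, 0.0189]
orientation: [0.0, -0.684, 0.73, -0.002]
wrist_force: [-0.5, 0.3, 6.3]
finger_gap: 0.0291
```

```bash
python3 -m crank '{"travel": [[0,0,-0.5],[0,0,-1.3],[0,0,-2.3],[0,0,-3.3],[0,0,-4.3]], "turn": [0,0,0,0,0]}'
python3 -m crank '{"travel": [[-0.8,-0.3,0],[-1.6,-0.6,0],[-2.4,-0.8,0],[-3.2,-1.1,0],[-3.9,-1.3,0]], "turn": [0,0,0,0,0]}'
python3 -m crank '{"travel": [[-0.8,-0.3,0],[-1.6,-0.6,0],[-2.4,-0.8,0],[-3.2,-1.1,0],[-3.9,-1.3,0]], "turn": [0,0,0,0,0]}'
for i in 1 2 3; do python3 -m crank '{"travel": [[0,0,0],[0,0,0],[0,0,0],[0,0,0],[0,0,0]], "turn": [0.11,0.22,0.33,0.43,0.52]}' >/dev/null; done
python3 - <<'E'
from h import *
rows((.552,-.005,.15),np.radians(87.3)); print(get_state()["finger_gap"],get_state()["tcp_pos"])
c=read_camera("wrist"); cv2.imwrite("pics/w3.png",c["image"][:,:,::-1]); np.savez("pics/w3.npz",**c)
E
```

```text
clock: 7.07
tcp_pos: [0.43, -0.3088, 0.1912]
orientation: [0.0, -0.684, 0.73, -0.0]
wrist_force: [0.6, -0.5, -1.0]
finger_gap: 0.0295
clock: 7.48
tcp_pos: [0.4932, -0.1552, 0.1898]
orientation: [0.001, -0.684, 0.73, -0.001]
wrist_force: [0.3, -0.6, -1.4]
finger_gap: 0.0295
clock: 7.9
tcp_pos: [0.5554, -0.0025, 0.1896]
orientation: [0.001, -0.684, 0.73, -0.001]
wrist_force: [0.6, -0.5, -0.1]
finger_gap: 0.0293
shift [ 0.07 -0.01  0.99] turn -0.013 j6 -0.09
0.029336637002536973 [ 0.55461652 -0.00461113  0.1895333 ]
```

View pics/w3.png

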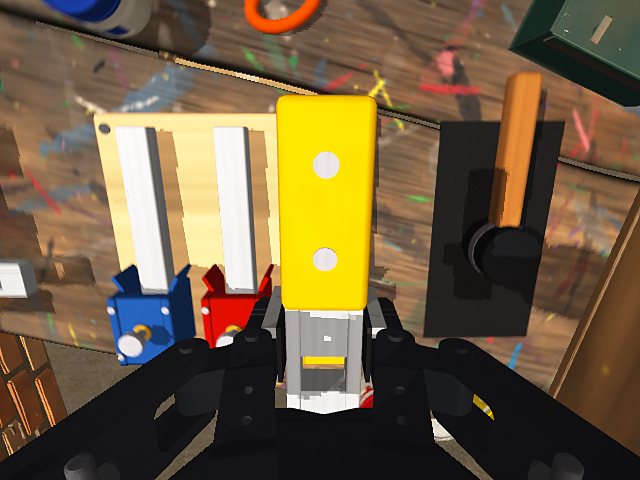

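Yellow arm held by its tongue, handle over the yellow rail. The red rail runs from (231,127) to (240,292), the blue one from (137,127) to (153,292), and the blue pin is at about (131,345). The mallet head is at (507,252) with its handle end at (525,72).

Run:
```python
from h import *
c=dict(np.load("pics/w3.npz")); g=cv2.cvtColor(c["image"],cv2.COLOR_RGB2GRAY).astype(int)
for r in (150,200,250): print(r,"red",g[r,208:264:2],"blue",g[r,112:172:2])
hsv=cv2.cvtColor(c["image"],cv2.COLOR_RGB2HSV); H,S,V=cv2.split(hsv)
rect(c,(H>20)&(H<33)&(S>170)&(V>120),(270,90,385,315),.2245,"handleY")
print("tcp",get_state()["tcp_pos"])
```

```text
150 red [234 234 234 234 250 249 250 248 247 249 249 249 247 245 247 249 248 250
 191  90  86 163 162 161 161 161 161 161] blue [233 233 234 242 250 250 250 248 249 250 250 250 248 248 249 250 249 249
 157  88  96  92  88 117 161 161 160 161 161 159]
200 red [225 225 225 225 225 202 248 247 247 246 246 247 247 246 244 243 245 246
 245 244 115  88 108 151 150 149 149 149] blue [228 223 219 221 220 220 220 227 248 248 247 246 248 248 249 246 245 245
 246 248 246 210  93  91  91  86  79 147 144 144]
250 red [237 237 237 237 238 237 237 237 242 244 243 243 245 245 246 244 242 242
 241 244 243 201  82  78 178 171 172 171] blue [130 127 110 237 234 234 234 234 234 234 234 234 245 244 243 244 246 246
 246 244 243 241 242 244 248 157  85  87  87  81]
handleY centre 503.3 -2.2 size [29.2, 69.6] long axis deg 175.9
tcp [ 0.55461625 -0.00461223  0.18950458]
```

Run:
```python
import cv2
i=cv2.imread("pics/w3.png"); cv2.imwrite("pics/w3c.png",cv2.resize(i[110:370,80:290],None,fx=2.8,fy=2.2,interpolation=cv2.INTER_CUBIC))
```

```text
(no output)
```

View pics/w3c.png

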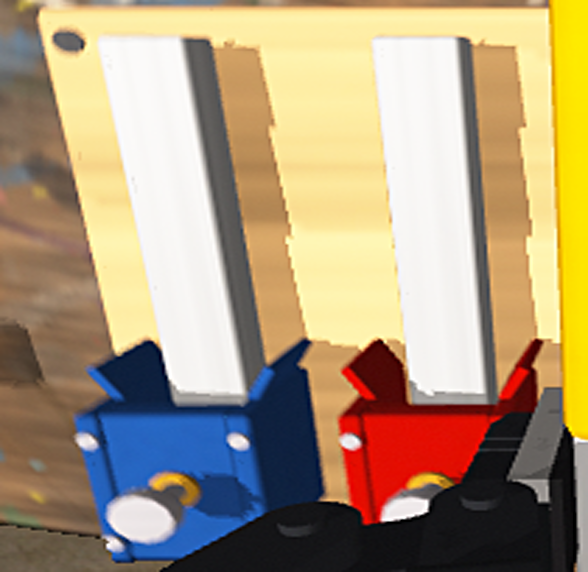

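The crop shows the rails' bright top faces apart from their dark side faces, and the blue pin head at crop (145,517). Next I compute the rail axes.

Run:
```python
from h import *
c=dict(np.load("pics/w3.npz"))
for n,e in dict(red={150:(215.5,244.2),200:(218.7,247.6),250:(223.2,250.2)},blue={150:(117.5,148),200:(126.6,154),250:(135.5,161.5)}).items():
    P=[]
    for r,(a,b) in e.items():
        A,B=ray(c,(a,r),.032),ray(c,(b,r),.032); P.append((A+B)[:2]/2); print(n,r,((A+B)/2).round(4),"w",round(np.linalg.norm(A-B)*1e3,1))
    print(np.degrees(np.arctan2(P[2][1]-P[0][1],P[2][0]-P[0][0])).round(2))
# crop->full: u=80+x/2.8, v=110+y/2.2
f=lambda x,y:(80+x/2.8,110+y/2.2)
print("pinB",ray(c,f(145,517),.083).round(4))
for n,p in dict(bridgeB_fl=(100,412),bridgeB_fr=(248,408),bridgeR_fl=(342,412)).items(): print(n,ray(c,f(*p),.062).round(4))
print("rail starts", [ray(c,f(*p),.032).round(4) for p in ((100,38),(183,38),(373,38),(456,38))])
print("mallet head top",ray(c,(510,248),.051).round(4),"handle end",ray(c,(525,72),.039).round(4),"handle at head",ray(c,(509,225),.039).round(4))
print("mat",[ray(c,p,.003).round(4) for p in ((441,121),(564,122),(527,339),(424,335))])
```

```text
red 150 [ 0.49   -0.0795  0.032 ] w 23.8
red 200 [ 0.5318 -0.0825  0.032 ] w 24.9
red 250 [ 0.5773 -0.0856  0.032 ] w 24.3
-3.97
blue 150 [ 0.4851 -0.1598  0.032 ] w 25.3
blue 200 [ 0.5269 -0.1625  0.032 ] w 23.6
blue 250 [ 0.5724 -0.1649  0.032 ] w 23.4
-3.33
pinB [ 0.6368 -0.1676  0.083 ]
bridgeB_fl [ 0.6032 -0.1849  0.062 ]
bridgeB_fr [ 0.6043 -0.14    0.062 ]
bridgeR_fl [ 0.6077 -0.112   0.062 ]
rail starts [array([ 0.4665, -0.1697,  0.032 ]), array([ 0.468 , -0.1456,  0.032 ]), array([ 0.4714, -0.0905,  0.032 ]), array([ 0.4729, -0.0664,  0.032 ])]
mallet head top [0.5836 0.1498 0.051 ] handle end [0.4465 0.1546 0.039 ] handle at head [0.567  0.1534 0.039 ]
mat [array([0.4778, 0.1034, 0.003 ]), array([0.4855, 0.2125, 0.003 ]), array([0.7061, 0.2032, 0.003 ]), array([0.6944, 0.093 , 0.003 ])]
```

```bash
python3 -m crank '{"travel": [[0.06,0.02,0.6],[0.06,0.02,1.4],[0.06,0.02,2.2],[0.06,0.02,3.0],[0.06,0.02,3.6]], "turn": [0,0,0,0,0]}'
python3 - <<'E'
from h import *
rows((.5524,-.0036,.0225),np.radians(86.7))
c=read_camera("wrist"); cv2.imwrite("pics/w4.png",c["image"][:,:,::-1]); np.savez("pics/w4.npz",**c)
E
```

```text
clock: 9.62
tcp_pos: [0.5513, -0.0035, 0.0429]
orientation: [-0.0, 0.026, 1.0, 0.0]
wrist_force: [0.7, 1.1, -0.7]
finger_gap: 0.0293
shift [-0.03 -0.    0.51] turn 0.005 j6 -0.1
```

View pics/w4.png

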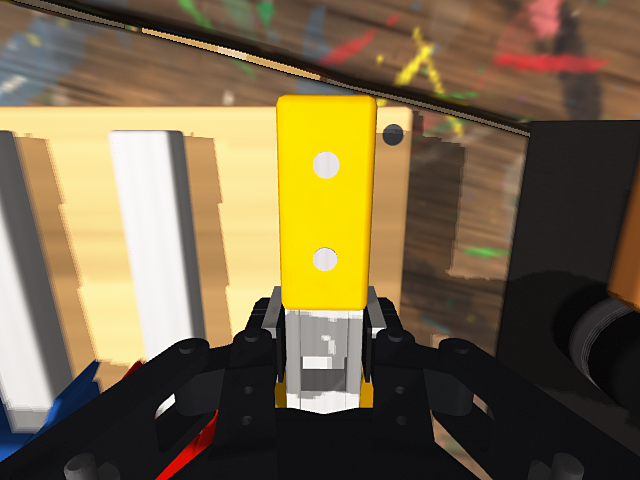

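The handle hangs over the rail 20 mm up, with the bed's right edge at about x 405 and the red rail still on the left. Setting it down now.

```bash
python3 -m crank '{"travel": [[-0.03,0,0.2],[-0.03,0,0.4],[-0.03,0,0.5],[-0.03,0,0.5]], "turn": [0,0,0,0]}'
python3 - <<'E'
from h import *
c=dict(np.load("pics/w4.npz")); p=ray(c,(405,200),.012); print("bed edge",p.round(4),"yellow axis y there",-.0026-.058*(p[0]-.5366),"+42")
E
python3 -m crank '{"travel": [[0,0,0],[0,0,0],[0,0,0],[0,0,0],[0,0,0]], "turn": [0,0,0,0,0]}' 60
python3 -m crank '{"travel": [[0,0,-0.5],[0,0,-1],[0,0,-1.7],[0,0,-2.5],[0,0,-2.5]], "turn": [0,0,0,0,0]}'
python3 - <<'E'
from h import *
c=read_camera("wrist"); cv2.imwrite("pics/w5.png",c["image"][:,:,::-1]); np.savez("pics/w5.npz",**c)
H,S,V=cv2.split(cv2.cvtColor(c["image"],cv2.COLOR_RGB2HSV))
rect(c,(H>20)&(H<33)&(S>170)&(V>120),(220,60,420,345),.056,"handleY"); print(get_state()["tcp_pos"])
E
```

```text
clock: 10.0
tcp_pos: [0.5539, -0.0038, 0.025]
orientation: [0.001, 0.027, 1.0, -0.0]
wrist_force: [-0.3, 0.5, -0.3]
finger_gap: 0.0293
bed edge [0.5115 0.0382 0.012 ] yellow axis y there -0.001145758386012736 +42
clock: 10.42
tcp_pos: [0.5536, -0.0038, 0.025]
orientation: [0.001, 0.027, 1.0, -0.0]
wrist_force: [-0.4, 0.1, 0.1]
finger_gap: 0.0598
clock: 10.83
tcp_pos: [0.557, -0.0042, 0.1309]
orientation: [0.005, 0.027, 1.0, -0.001]
wrist_force: [0.6, -0.1, 0.5]
finger_gap: 0.0601
handleY centre 503.3 -1.3 size [29.5, 68.6] long axis deg 175.7
[ 0.55606157 -0.00414551  0.12841808]
```

View pics/w5.png

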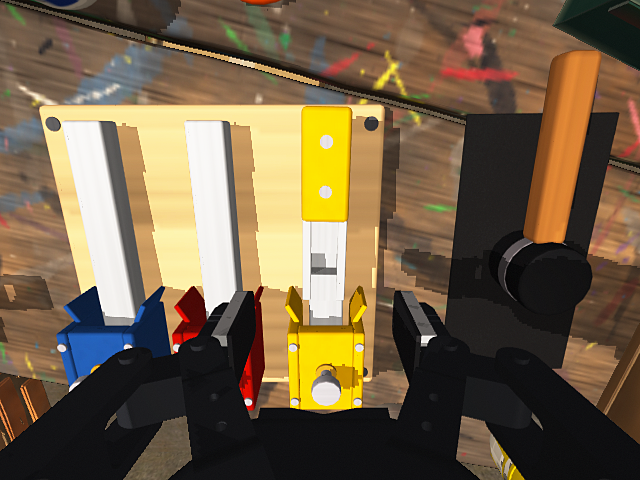

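Yellow arm lies straight on its rail with its tip at the flared mouth (326,325); the yellow pin is at (326,385). I'll regrasp it by the handle.

```bash
python3 - <<'E'
from h import *
rows((.5003,-.0011,.024),np.radians(86.5))
c=dict(np.load("pics/w5.npz")); print("pinY",ray(c,(326,383),.083).round(4),"bridge front",ray(c,(291,326),.062).round(4),ray(c,(363,327),.062).round(4))
E
python3 -m crank '{"travel": [[0.5,0,0],[1.0,0.03,0],[1.41,0.05,0.3],[1.41,0.05,1.0],[1.41,0.05,1.7]], "turn": [0,0,0,0,0]}'
python3 - <<'E'
from h import *
rows((.5003,-.0011,.024),np.radians(86.5))
E
```

```text
shift [1.42 0.   2.6 ] turn 0.006 j6 -0.1
pinY [ 0.6389 -0.0085  0.083 ] bridge front [ 0.6084 -0.0306  0.062 ] [0.6119 0.0183 0.062 ]
clock: 11.3
tcp_pos: [0.4967, 0.0014, 0.0563]
orientation: [0.001, 0.027, 1.0, -0.0]
wrist_force: [0.6, -0.1, -0.1]
finger_gap: 0.0601
shift [-0.09 -0.06  0.81] turn 0.006 j6 -0.1
```

```bash
python3 -m crank '{"travel": [[-0.09,-0.06,0.4],[-0.09,-0.06,0.8],[-0.09,-0.06,0.8]], "turn": [0,0,0]}'
python3 -m crank '{"travel": [[0,0,0],[0,0,0],[0,0,0],[0,0,0],[0,0,0]], "turn": [0,0,0,0,0]}' 20 40
python3 -m crank '{"travel": [[0,0,0],[0,0,0],[-0.3,0,0],[-0.6,0,0],[-0.8,0,0]], "turn": [0,0,0,0,0]}'
python3 - <<'E'
from h import *
s=get_state(); print(s["tcp_pos"],s["wrist_force"])
c=read_camera("wrist"); cv2.imwrite("pics/w6.png",c["image"][:,:,::-1]); np.savez("pics/w6.npz",**c)
rows((.61-.038*.998,-.007+.0022,s["tcp_pos"][2]),np.radians(86.6))
E
```

```text
clock: 11.55
tcp_pos: [0.4973, -0.0008, 0.0209]
orientation: [-0.003, 0.027, 1.0, 0.0]
wrist_force: [-0.8, -0.4, -0.4]
finger_gap: 0.0598
clock: 11.97
tcp_pos: [0.5012, -0.0013, 0.0254]
orientation: [0.001, 0.027, 1.0, -0.0]
wrist_force: [-0.2, 0.3, 1.2]
finger_gap: 0.0296
clock: 12.38
tcp_pos: [0.5328, -0.003, 0.0253]
orientation: [0.0, 0.027, 1.0, -0.0]
wrist_force: [-5.8, 0.7, 12.8]
finger_gap: 0.0295
[ 0.53282102 -0.00304013  0.02534524] [-5.78190371  0.70611267 12.81344132]
shift [-0.94  0.01  0.  ] turn 0.004 j6 -0.1
```

View pics/w6.png

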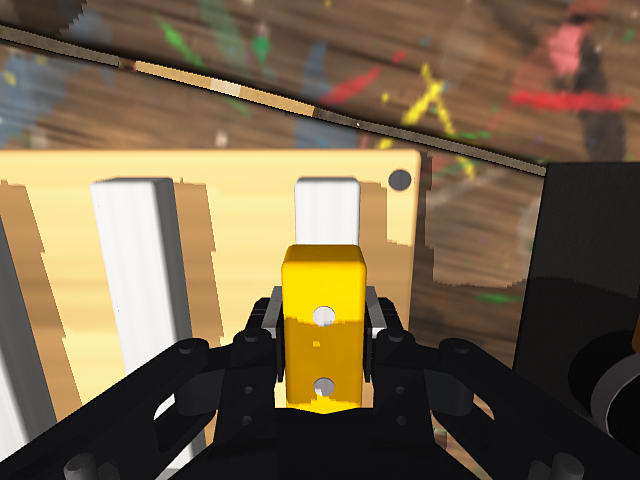

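The handle sits on the rail (rail centre at column 328, handle at 325). Some downward press shows (Fz 13 N), so I ease it up while sliding.

```bash
python3 -m crank '{"travel": [[0,0,-0.06],[-0.2,0,-0.06],[-0.4,0,-0.06],[-0.6,0,-0.06],[-0.6,0,-0.06]], "turn": [0,0,0,0,0]}'
python3 -m crank '{"travel": [[-0.1,0,0],[-0.2,0,0],[-0.2,0,0]], "turn": [0,0,0]}'
python3 -m crank '{"travel": [[-0.1,0,0],[-0.1,0,0]], "turn": [0,0]}'
```

```text
clock: 12.85
tcp_pos: [0.5587, -0.0047, 0.0269]
orientation: [0.001, 0.027, 1.0, -0.0]
wrist_force: [0.2, -0.1, -1.0]
finger_gap: 0.0299
clock: 13.1
tcp_pos: [0.5652, -0.0048, 0.0268]
orientation: [0.0, 0.027, 1.0, 0.0]
wrist_force: [1.3, -0.3, -0.2]
finger_gap: 0.0298
clock: 13.27
tcp_pos: [0.569, -0.005, 0.0269]
orientation: [0.0, 0.027, 1.0, 0.0]
wrist_force: [-0.3, 0.3, -0.5]
finger_gap: 0.0295
```

```bash
python3 -m crank '{"travel": [[-0.1,0,0.03],[-0.1,0,0.03]], "turn": [0,0]}'
python3 -m crank '{"travel": [[-0.1,0,0],[-0.1,0,0]], "turn": [0,0]}'
python3 -m crank '{"travel": [[-0.1,0,0],[-0.1,0,0]], "turn": [0,0]}'
```

```text
clock: 13.43
tcp_pos: [0.573, -0.0053, 0.0256]
orientation: [0.0, 0.027, 1.0, 0.0]
wrist_force: [0.5, -0.3, -0.4]
finger_gap: 0.0293
clock: 13.6
tcp_pos: [0.5772, -0.0055, 0.0258]
orientation: [0.0, 0.027, 1.0, -0.0]
wrist_force: [0.6, -0.8, -1.6]
finger_gap: 0.0292
clock: 13.77
tcp_pos: [0.5779, -0.0054, 0.0254]
orientation: [-0.003, 0.027, 1.0, 0.0]
wrist_force: [-8.1, 0.1, 5.9]
finger_gap: 0.0295
```

```bash
python3 -m crank '{"travel": [[-0.1,0,-0.02],[-0.1,0,-0.02],[-0.1,0,-0.02]], "turn": [0,0,0]}'
python3 -m crank '{"travel": [[0.15,0,0],[0.15,0,0],[0.15,0,0]], "turn": [0,0,0]}'
python3 -m crank '{"travel": [[0,0,0],[0,0,0],[0,0,0],[0,0,0]], "turn": [0,0,0,0]}' 60
python3 -m crank '{"travel": [[0,0,-0.5],[0,0,-1.2],[0,0,-2.0],[0,0,-2.8],[0,0,-3.5]], "turn": [0,0,0,0,0]}'
python3 - <<'E'
from h import *
c=read_camera("wrist"); cv2.imwrite("pics/w7.png",c["image"][:,:,::-1]); np.savez("pics/w7.npz",**c)
H,S,V=cv2.split(cv2.cvtColor(c["image"],cv2.COLOR_RGB2HSV)); print(get_state()["tcp_pos"])
a=read_camera("scene"); cv2.imwrite("pics/s7.png",a["image"][:,:,::-1]);
E
```

```text
clock: 14.02
tcp_pos: [0.5779, -0.0054, 0.0253]
orientation: [-0.006, 0.027, 1.0, -0.0]
wrist_force: [-15.7, -0.8, 8.6]
finger_gap: 0.0294
clock: 14.27
tcp_pos: [0.5781, -0.0054, 0.0265]
orientation: [-0.0, 0.027, 1.0, 0.0]
wrist_force: [-2.3, 0.5, -0.1]
finger_gap: 0.0295
clock: 14.6
tcp_pos: [0.5792, -0.0056, 0.0268]
orientation: [0.001, 0.027, 1.0, -0.0]
wrist_force: [-0.9, 0.1, 0.6]
finger_gap: 0.0597
clock: 15.02
tcp_pos: [0.5789, -0.0056, 0.1687]
orientation: [0.001, 0.027, 1.0, -0.0]
wrist_force: [-0.2, -0.3, -0.8]
finger_gap: 0.0602
[ 0.58179802 -0.00598413  0.17469916]
```

View pics/w7.png

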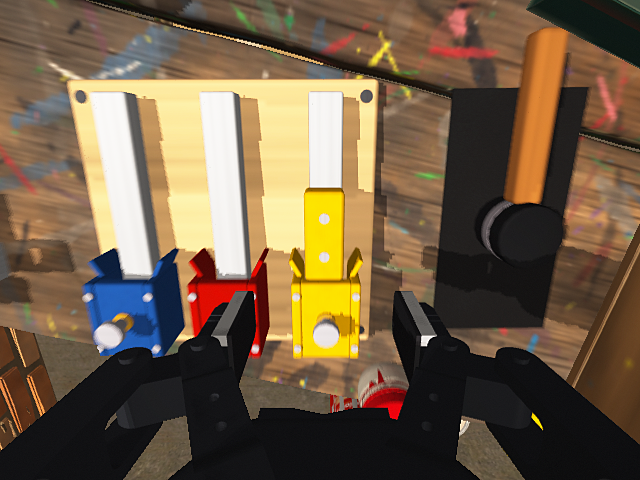

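Yellow is home against its bridge with no gap visible at (324,280), pins up, mallet still on the mat at (530,230). Now the blue arm.

```bash
python3 -m crank '{"travel": [[-0.05,-0.7,-0.3],[-0.1,-1.5,-0.5],[-0.2,-2.3,-0.5],[-0.3,-3.1,-0.5],[-0.3,-3.9,-0.5]], "turn": [0,0,0,0,0]}' >/dev/null
python3 -m crank '{"travel": [[-0.05,-0.7,0],[-0.1,-1.5,0],[-0.2,-2.3,0],[-0.3,-3.1,0],[-0.3,-3.9,0]], "turn": [0,0,0,0,0]}' >/dev/null
for i in 1 2 3; do python3 -m crank '{"travel": [[0,0,0],[0,0,0],[0,0,0],[0,0,0],[0,0,0]], "turn": [-0.11,-0.22,-0.33,-0.43,-0.52]}' 60 40 >/dev/null; done
python3 - <<'E'
from h import *
c=read_camera("wrist"); np.savez("pics/w8.npz",**c); cv2.imwrite("pics/w8.png",c["image"][:,:,::-1])
H,S,V=cv2.split(cv2.cvtColor(c["image"],cv2.COLOR_RGB2HSV))
u0,v0=proj(c,(.5915,-.304,.044)).astype(int); print(u0,v0)
rect(c,(S<50)&(V>150),(u0-45,v0-52,u0+45,v0+60),.044,"tongueB")
print(get_state()["tcp_pos"]); rows((.5905,-.317,.09),np.radians(176.7))
E
```

```text
316 242
tongueB centre 590.6 -305.0 size [29.8, 58.5] long axis deg 86.4
[ 0.58518911 -0.31833646  0.18549182]
shift [-0.04 -0.13  2.39] turn 0.0 j6 -2.13
```

```bash
python3 -m crank '{"travel": [[-0.04,-0.13,0.4],[-0.04,-0.13,1.2],[-0.04,-0.13,2.0],[-0.04,-0.13,2.4],[-0.04,-0.13,2.4]], "turn": [0,0,0,0,0]}'
python3 -m crank '{"travel": [[0,0,0.5],[0,0,1.0],[0,0,1.5],[0,0,1.82],[0,0,1.82]], "turn": [0,0,0,0,0]}'
python3 -m crank '{"travel": [[0,0,0],[0,0,0],[0,0,0],[0,0,0],[0,0,0]], "turn": [0,0,0,0,0]}' 20 40
python3 -m crank '{"travel": [[0,0,-0.3],[0,0,-1],[0,0,-1.8],[0,0,-2.6],[0,0,-3.5]], "turn": [0,0,0,0,0]}'
python3 -m crank '{"travel": [[0,0,-0.4],[0,0,-0.8],[0,0,-0.8]], "turn": [0,0,0]}'
python3 - <<'E'
from h import *
rows((.545,-.163,.19))
E
```

```text
clock: 17.67
tcp_pos: [0.5876, -0.315, 0.0847]
orientation: [-0.001, -0.683, 0.731, 0.005]
wrist_force: [-0.3, 0.5, -1.0]
finger_gap: 0.0602
clock: 18.08
tcp_pos: [0.5893, -0.3162, 0.0154]
orientation: [-0.0, -0.683, 0.73, 0.002]
wrist_force: [-0.2, 0.3, -0.6]
finger_gap: 0.0599
clock: 18.5
tcp_pos: [0.5918, -0.318, 0.0196]
orientation: [0.0, -0.683, 0.73, -0.002]
wrist_force: [-0.6, 0.3, 5.4]
finger_gap: 0.0294
clock: 18.92
tcp_pos: [0.5896, -0.3164, 0.1587]
orientation: [-0.0, -0.684, 0.73, 0.001]
wrist_force: [0.3, -0.2, -1.4]
finger_gap: 0.0296
clock: 19.17
tcp_pos: [0.592, -0.318, 0.1948]
orientation: [0.001, -0.684, 0.73, -0.003]
wrist_force: [-0.5, -0.1, -0.7]
finger_gap: 0.0292
shift [-3.79  1.43  0.1 ] turn None j6 -2.12
```

```bash
python3 -m crank '{"travel": [[-0.8,0.3,0],[-1.6,0.6,0],[-2.4,0.9,0],[-3.2,1.2,0],[-3.8,1.4,0]], "turn": [0,0,0,0,0]}' >/dev/null
for i in 1 2 3; do python3 -m crank '{"travel": [[0,0,0],[0,0,0],[0,0,0],[0,0,0],[0,0,0]], "turn": [0.11,0.22,0.33,0.43,0.52]}' >/dev/null; done
python3 - <<'E'
from h import *
rows((.546,-.1635,.0235),np.radians(86.7)); s=get_state();print(s["tcp_pos"],s["finger_gap"])
c=read_camera("wrist"); np.savez("pics/w9.npz",**c); cv2.imwrite("pics/w9.png",c["image"][:,:,::-1])
H,S,V=cv2.split(cv2.cvtColor(c["image"],cv2.COLOR_RGB2HSV))
rect(c,(H>100)&(H<130)&(S>120),(270,80,390,320),s["tcp_pos"][2]+.0345,"handleB")
E
```

```text
shift [-0.06 -0.05  4.13] turn -0.002 j6 -0.37
[ 0.54383171 -0.16138727  0.18855333] 0.029426272019410737
handleB centre 490.9 -158.8 size [29.1, 68.0] long axis deg 175.8
```

View pics/w9.png

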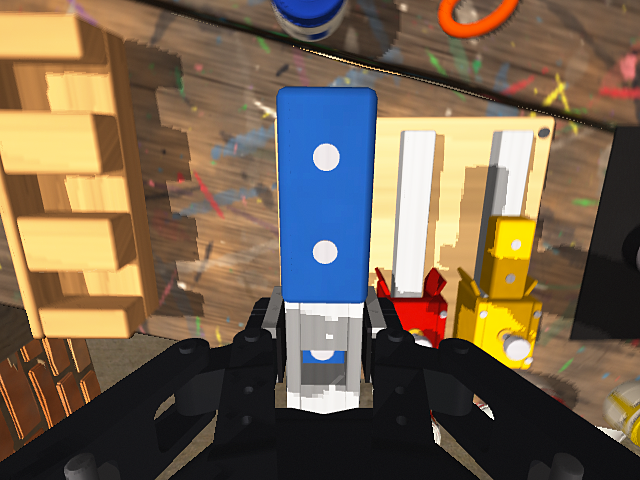

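Blue arm held straight, its handle over the blue rail at column 325; the yellow arm stays home at (510,260), and the ink pot at (310,10) is clear behind the handle. I'll lower it onto the rail.

```bash
python3 -m crank '{"travel": [[-0.06,-0.05,0.6],[-0.06,-0.05,1.4],[-0.06,-0.05,2.2],[-0.06,-0.05,3.0],[-0.06,-0.05,3.6]], "turn": [0,0,0,0,0]}'
python3 -m crank '{"travel": [[0,0,0.2],[0,0,0.4],[0,0,0.5],[0,0,0.5]], "turn": [0,0,0,0]}'
python3 -m crank '{"travel": [[0,0,0],[0,0,0],[0,0,0],[0,0,0],[0,0,0]], "turn": [0,0,0,0,0]}' 60
python3 -m crank '{"travel": [[0,0,-0.5],[0,0,-1],[0,0,-1.7],[0,0,-2.5],[0,0,-2.5]], "turn": [0,0,0,0,0]}'
python3 - <<'E'
from h import *
c=read_camera("wrist"); cv2.imwrite("pics/w10.png",c["image"][:,:,::-1]); np.savez("pics/w10.npz",**c)
H,S,V=cv2.split(cv2.cvtColor(c["image"],cv2.COLOR_RGB2HSV)); s=get_state()
cx,cy=rect(c,(H>100)&(H<130)&(S>120),(270,60,390,260),.056,"handleB"); print(s["tcp_pos"])
rows((cx/1e3-.003,cy/1e3+.0002,.026),np.radians(86.5))
E
```

```text
clock: 21.3
tcp_pos: [0.545, -0.163, 0.0425]
orientation: [-0.002, 0.026, 1.0, 0.001]
wrist_force: [0.4, -0.3, -1.1]
finger_gap: 0.0294
clock: 21.63
tcp_pos: [0.5472, -0.164, 0.0259]
orientation: [0.0, 0.027, 1.0, -0.0]
wrist_force: [0.1, 0.5, -0.4]
finger_gap: 0.0292
clock: 22.05
tcp_pos: [0.5474, -0.1641, 0.0264]
orientation: [0.001, 0.027, 1.0, -0.0]
wrist_force: [-0.8, 0.0, 0.3]
finger_gap: 0.0601
clock: 22.47
tcp_pos: [0.5504, -0.1654, 0.1323]
orientation: [0.005, 0.027, 1.0, -0.002]
wrist_force: [1.2, -0.5, 0.3]
finger_gap: 0.0599
handleB centre 495.0 -161.2 size [28.8, 68.5] long axis deg 175.8
[ 0.54957758 -0.16509753  0.12982014]
shift [1.46 0.03 2.58] turn 0.006 j6 -0.38
```

```bash
python3 -m crank '{"travel": [[0.5,0,0],[1.0,0.03,0],[1.45,0.03,0.3],[1.45,0.03,1.0],[1.45,0.03,1.8]], "turn": [0,0,0,0,0]}'
python3 -m crank '{"travel": [[0,0,0.4],[0,0,0.75],[0,0,0.75]], "turn": [0,0,0]}'
python3 - <<'E'
from h import *
rows((.492,-.161,.026),np.radians(86.5))
E
```

```text
clock: 22.93
tcp_pos: [0.4893, -0.16, 0.0542]
orientation: [0.002, 0.028, 1.0, -0.001]
wrist_force: [1.0, -0.5, 0.1]
finger_gap: 0.0603
clock: 23.18
tcp_pos: [0.4861, -0.1581, 0.0202]
orientation: [-0.003, 0.027, 1.0, 0.001]
wrist_force: [-0.6, 0.2, -0.6]
finger_gap: 0.0601
shift [-0.15 -0.06 -0.15] turn 0.006 j6 -0.42
```

```bash
python3 -m crank '{"travel": [[0,0,0],[0,0,0]], "turn": [0,0]}'
python3 -m crank '{"travel": [[0,0,-0.06],[0,0,-0.06],[0,0,-0.06],[0,0,-0.06],[0,0,-0.06]], "turn": [0,0,0,0,0]}' 20 40
python3 -m crank '{"travel": [[0,0,0],[-0.2,0,0],[-0.4,0,0],[-0.6,0,0],[-0.6,0,0]], "turn": [0,0,0,0,0]}'
```

```text
clock: 23.35
tcp_pos: [0.4894, -0.1596, 0.0241]
orientation: [0.0, 0.027, 1.0, -0.0]
wrist_force: [0.1, -0.0, 1.0]
finger_gap: 0.0597
clock: 23.77
tcp_pos: [0.4903, -0.1602, 0.0275]
orientation: [0.001, 0.027, 1.0, -0.001]
wrist_force: [-0.8, 0.0, 6.2]
finger_gap: 0.0291
clock: 24.18
tcp_pos: [0.5147, -0.1615, 0.0276]
orientation: [0.001, 0.027, 1.0, -0.001]
wrist_force: [0.5, -0.4, 8.4]
finger_gap: 0.0294
```

```bash
python3 -m crank '{"travel": [[0,0,-0.04],[-0.3,0,-0.04],[-0.6,0,-0.04],[-0.9,0,-0.04],[-0.9,0,-0.04]], "turn": [0,0,0,0,0]}'
python3 -m crank '{"travel": [[-0.1,0,0],[-0.2,0,0],[-0.2,0,0]], "turn": [0,0,0]}'
python3 -m crank '{"travel": [[-0.1,0,0],[-0.1,0,0],[-0.1,0,0]], "turn": [0,0,0]}'
python3 -m crank '{"travel": [[-0.1,0,0],[-0.1,0,0],[-0.1,0,0]], "turn": [0,0,0]}'
```

```text
clock: 24.6
tcp_pos: [0.551, -0.1633, 0.0279]
orientation: [0.001, 0.027, 1.0, -0.0]
wrist_force: [1.0, -0.7, -1.5]
finger_gap: 0.0294
clock: 24.85
tcp_pos: [0.5572, -0.1632, 0.0277]
orientation: [0.0, 0.027, 1.0, 0.0]
wrist_force: [0.9, -0.0, -0.7]
finger_gap: 0.0293
clock: 25.1
tcp_pos: [0.5612, -0.1635, 0.0276]
orientation: [0.0, 0.027, 1.0, 0.0]
wrist_force: [0.9, -0.8, -1.0]
finger_gap: 0.0296
clock: 25.35
tcp_pos: [0.5653, -0.1638, 0.0277]
orientation: [0.0, 0.027, 1.0, -0.0]
wrist_force: [0.6, -0.1, -0.9]
finger_gap: 0.0293
```

```bash
python3 -m crank '{"travel": [[-0.1,0,0.02],[-0.1,0,0.02],[-0.1,0,0.02]], "turn": [0,0,0]}'
python3 -m crank '{"travel": [[-0.1,0,0],[-0.1,0,0],[-0.1,0,0]], "turn": [0,0,0]}'
python3 -m crank '{"travel": [[-0.1,0,0],[-0.1,0,0],[-0.1,0,0]], "turn": [0,0,0]}'
```

```text
clock: 25.6
tcp_pos: [0.5671, -0.164, 0.0276]
orientation: [-0.002, 0.028, 1.0, -0.0]
wrist_force: [-8.0, -0.2, 9.2]
finger_gap: 0.0293
clock: 25.85
tcp_pos: [0.5673, -0.164, 0.0274]
orientation: [-0.005, 0.028, 1.0, -0.0]
wrist_force: [-18.6, -2.1, 17.6]
finger_gap: 0.0296
clock: 26.1
tcp_pos: [0.5677, -0.1641, 0.0272]
orientation: [-0.008, 0.029, 1.0, -0.001]
wrist_force: [-26.5, -1.5, 23.4]
finger_gap: 0.0294
```

```bash
python3 -m crank '{"travel": [[0.2,0,-0.06],[0.27,0,-0.06],[0.27,0,-0.06]], "turn": [0,0,0]}'
python3 -m crank '{"travel": [[0,0,0],[0,0,0],[0,0,0],[0,0,0]], "turn": [0,0,0,0]}' 60
python3 -m crank '{"travel": [[0,0,-0.5],[0,0,-1.4],[0,0,-2.3],[0,0,-3.3],[0,0,-4.3]], "turn": [0,0,0,0,0]}'
python3 -m crank '{"travel": [[0.1,0.6,0],[0.2,1.4,0],[0.3,2.3,0],[0.4,3.1,0],[0.5,3.9,0]], "turn": [0,0,0,0,0]}' >/dev/null
python3 -m crank '{"travel": [[0.1,0.6,0],[0.2,1.4,0],[0.3,2.3,0],[0.4,3.1,0],[0.5,3.9,0]], "turn": [0,0,0,0,0]}' >/dev/null
python3 -m crank '{"travel": [[0,0,0],[0,0,0],[0,0,0]], "turn": [0,0,0]}'
python3 - <<'E'
from h import *
c=read_camera("wrist"); cv2.imwrite("pics/w11.png",c["image"][:,:,::-1]); np.savez("pics/w11.npz",**c)
a=read_camera("side"); cv2.imwrite("pics/sd11.png",a["image"][:,:,::-1])
H,S,V=cv2.split(cv2.cvtColor(c["image"],cv2.COLOR_RGB2HSV))
rect(c,(H>5)&(H<22)&(S>120)&(V>100),(250,0,420,300),.039,"handle")
E
```

```text
clock: 26.35
tcp_pos: [0.5656, -0.1636, 0.029]
orientation: [-0.0, 0.028, 1.0, 0.0]
wrist_force: [-0.4, -0.6, -0.6]
finger_gap: 0.0293
clock: 26.68
tcp_pos: [0.5668, -0.1638, 0.0293]
orientation: [0.0, 0.027, 1.0, -0.0]
wrist_force: [0.2, 0.3, -0.6]
finger_gap: 0.0599
clock: 27.1
tcp_pos: [0.5659, -0.1635, 0.2028]
orientation: [-0.0, 0.027, 1.0, 0.0]
wrist_force: [1.4, -0.5, 0.2]
finger_gap: 0.0598
clock: 28.18
tcp_pos: [0.5434, 0.1499, 0.2013]
orientation: [0.0, 0.027, 1.0, -0.0]
wrist_force: [-0.4, -0.1, -0.1]
finger_gap: 0.06
handle centre 498.5 185.8 size [98.9, 129.6] long axis deg 6.5
```

View pics/w11.png

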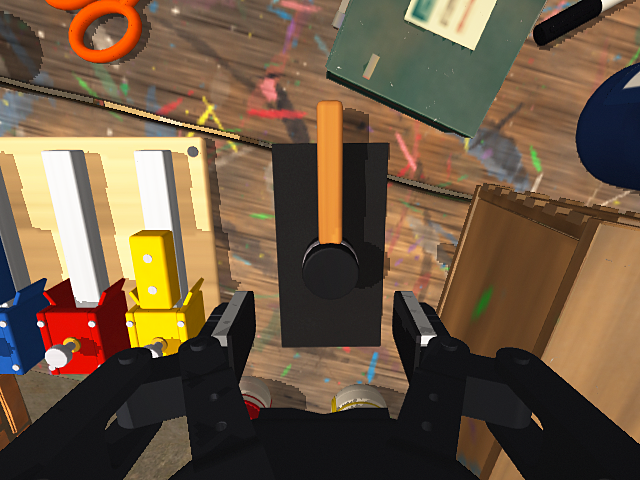

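The mallet stands on the mat: handle end (330,102), head top centre (331,273), mat corners (273,144), (389,143), (381,346) and (283,347).

Run:
```python
from h import *
c=dict(np.load("pics/w11.npz"))
h=ray(c,(331,274),.051); e0=ray(c,(330,101),.039); n0=ray(c,(330.5,240),.039)
print("head",h.round(4),"end",e0.round(4),"neck",n0.round(4),"len",np.linalg.norm((h-e0)[:2]),"dir",np.degrees(np.arctan2(*(h-e0)[[1,0]])),np.degrees(np.arctan2(*(n0-e0)[[1,0]])))
print("width at 200",ray(c,(319,200),.039)[:2]-ray(c,(342,200),.039)[:2])
m=[ray(c,p,.003) for p in ((273,144),(389,143),(381,346),(283,347))]; print("mat",np.round(m,4),"centre",np.mean(m,0).round(4))
rows((h[0]-.042,(h[1]+.042*.03),.08),np.radians(87.5)); print(get_state()["tcp_pos"])
```

```text
head [0.5914 0.1527 0.051 ] end [0.4455 0.1595 0.039 ] neck [0.5632 0.1539 0.039 ] len 0.14603556097913367 dir -2.6502347598368563 -2.7007320818593583
width at 200 [-0.00113367 -0.02013001]
mat [[0.4773 0.105  0.003 ]
 [0.4825 0.2134 0.003 ]
 [0.7012 0.204  0.003 ]
 [0.6963 0.0947 0.003 ]] centre [0.5893 0.1543 0.003 ]
shift [-0.14  0.13  3.03] turn -0.012 j6 0.18
[0.54353966 0.14894463 0.20126553]
```

```bash
python3 -m crank '{"travel": [[-0.14,0.13,0.5],[-0.14,0.13,1.3],[-0.14,0.13,2.1],[-0.14,0.13,3.0],[-0.14,0.13,3.6]], "turn": [-0.01,-0.01,-0.01,-0.01,-0.01]}'
python3 -m crank '{"travel": [[0,0,0.4],[0,0,0.8],[0,0,1.1],[0,0,1.1],[0,0,1.1]], "turn": [0,0,0,0,0]}'
python3 - <<'E'
from h import *
rows((.5494,.1547,.012),np.radians(87.3))
E
python3 -m crank '{"travel": [[0,0,0],[0,0,0],[0,0,0],[0,0,0],[0,0,0]], "turn": [0,0,0,0,0]}' 12 110
python3 -m crank '{"travel": [[0,0,0],[0,0,0],[0,0,0]], "turn": [0,0,0]}'
```

```text
clock: 28.7
tcp_pos: [0.5481, 0.153, 0.0545]
orientation: [-0.001, 0.024, 1.0, -0.0]
wrist_force: [-0.9, 0.6, 0.3]
finger_gap: 0.0599
clock: 29.12
tcp_pos: [0.5488, 0.1536, 0.0129]
orientation: [-0.001, 0.023, 1.0, -0.0]
wrist_force: [0.3, 0.4, 0.2]
finger_gap: 0.0598
shift [-0.01  0.03  0.02] turn 0.0 j6 0.18
clock: 29.53
tcp_pos: [0.5502, 0.1549, 0.0148]
orientation: [0.001, 0.022, 1.0, 0.0]
wrist_force: [-1.4, -0.6, 6.0]
finger_gap: 0.0198
clock: 29.78
tcp_pos: [0.5502, 0.155, 0.0148]
orientation: [0.001, 0.022, 1.0, 0.0]
wrist_force: [-1.6, -0.6, 6.7]
finger_gap: 0.0201
```

```bash
python3 -m crank '{"travel": [[0,0,-0.4],[0,0,-1.1],[0,0,-1.9],[0,0,-2.7],[0,0,-3.5]], "turn": [0,0,0,0,0]}'
python3 -m crank '{"travel": [[-0.2,-0.5,0],[-0.4,-1.3,0],[-0.7,-2.1,0],[-1,-3,0],[-1.5,-4,0]], "turn": [0,0,0,0,0]}'
python3 -m crank '{"travel": [[0,0,0],[0,0,0],[0,0,0]], "turn": [0,0,0]}'
python3 - <<'E'
from h import *
rows((.604,-.007,.1),np.radians(86.9)); s=get_state(); print(s["tcp_pos"],s["ft_torque"])
c=read_camera("wrist"); cv2.imwrite("pics/w12.png",c["image"][:,:,::-1]); np.savez("pics/w12.npz",**c)
E
```

```text
clock: 30.2
tcp_pos: [0.548, 0.1548, 0.1539]
orientation: [-0.001, 0.022, 1.0, -0.0]
wrist_force: [0.3, -0.1, -4.7]
finger_gap: 0.0199
clock: 30.62
tcp_pos: [0.5991, -0.0054, 0.1528]
orientation: [-0.001, 0.021, 1.0, 0.0]
wrist_force: [-0.1, 0.6, -3.5]
finger_gap: 0.0198
clock: 30.87
tcp_pos: [0.5998, -0.0049, 0.1524]
orientation: [-0.001, 0.023, 1.0, 0.0]
wrist_force: [-0.6, 1.0, -4.0]
finger_gap: 0.0203
shift [-0.11 -0.05  1.31] turn 0.008 j6 -0.1
[ 0.59977784 -0.00489574  0.15241811] [ 0.08898551  0.16425291 -0.01391726]
```

View pics/w12.png

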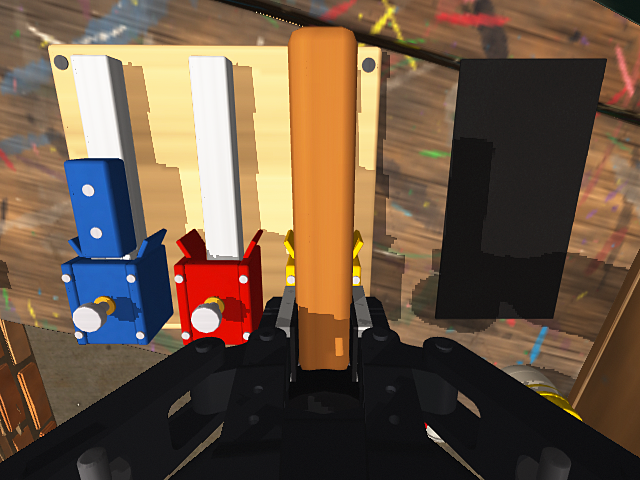

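The mallet is level in the gripper over the yellow dock, and blue is home at (98,250) with its shoulder at the bridge. The blue pin head is at (87,318) and the red at (207,319).

```bash
python3 - <<'E'
from h import *
c=dict(np.load("pics/w12.npz"))
b=ray(c,(87,318),.083); r=ray(c,(207,319.5),.083); print("pinB",b.round(4),"pinR",r.round(4),"d",np.linalg.norm(b-r),"pinY",(r+(r-b)).round(4), (r+.08*np.array([.058,.998,0])).round(4))
E
python3 -m crank '{"travel": [[-0.11,-0.05,0.3],[-0.11,-0.05,0.8],[-0.11,-0.05,1.2],[-0.11,-0.05,1.25],[-0.11,-0.05,1.25]], "turn": [0,0,0,0,0]}'
```

```text
pinB [ 0.6377 -0.1679  0.083 ] pinR [ 0.6428 -0.0871  0.083 ] d 0.08097805659246513 pinY [ 0.6478 -0.0063  0.083 ] [ 0.6474 -0.0072  0.083 ]
clock: 31.33
tcp_pos: [0.6034, -0.0058, 0.1014]
orientation: [-0.002, 0.022, 1.0, 0.0]
wrist_force: [0.3, 0.0, -4.4]
finger_gap: 0.02
```

```bash
python3 -m crank '{"travel": [[-0.04,0,0.1],[-0.04,0,0.2],[-0.04,0,0.3],[-0.04,0,0.4],[-0.04,0,0.5]], "turn": [0,0,0,0,0]}'
python3 -m crank '{"travel": [[0,0,0.08],[0,0,0.16],[0,0,0.16]], "turn": [0,0,0]}'
```

```text
clock: 31.75
tcp_pos: [0.6078, -0.007, 0.0847]
orientation: [0.002, 0.022, 1.0, 0.0]
wrist_force: [-1.5, 2.0, 4.3]
finger_gap: 0.0201
clock: 32.0
tcp_pos: [0.6078, -0.007, 0.0802]
orientation: [0.002, 0.022, 1.0, 0.0]
wrist_force: [-5.8, 2.2, 16.9]
finger_gap: 0.0198
```

```bash
python3 -m crank '{"travel": [[0,0,0.1],[0,0,0.1],[0,0,0.1]], "turn": [0,0,0]}'
python3 -m crank '{"travel": [[0,0,0.1],[0,0,0.1],[0,0,0.1]], "turn": [0,0,0]}'
```

```text
clock: 32.25
tcp_pos: [0.6075, -0.0071, 0.078]
orientation: [0.002, 0.022, 1.0, -0.0]
wrist_force: [-12.4, 2.5, 29.8]
finger_gap: 0.0198
clock: 32.5
tcp_pos: [0.6062, -0.0069, 0.0747]
orientation: [0.001, 0.022, 1.0, -0.0]
wrist_force: [-17.4, 2.9, 36.5]
finger_gap: 0.0203
```

```bash
python3 -m crank '{"travel": [[0,0,-0.3],[0,0,-0.7],[0,0,-1.2],[0,0,-1.8],[0,0,-1.8]], "turn": [0,0,0,0,0]}'
python3 -m crank '{"travel": [[0,-0.5,0],[0.1,-1.3,0],[0.1,-2.1,0],[0.1,-3,0],[0.1,-3.9,0]], "turn": [0,0,0,0,0]}'
python3 -m crank '{"travel": [[0,0,0],[0,0,0],[0,0,0]], "turn": [0,0,0]}'
python3 - <<'E'
from h import *
rows((.5957,-.1655,.1),np.radians(86.9)); s=get_state(); print(s["tcp_pos"])
w=read_camera("wrist")["image"]; c=read_camera("side"); np.savez("pics/sd13.npz",**c); a=c["image"]
crop=cv2.resize(a[150:350,260:460],(400,400),interpolation=cv2.INTER_CUBIC)
m=np.zeros((400,800,3),np.uint8); m[:,:400]=crop; m[:300,400:]=cv2.resize(w,(400,300)); cv2.imwrite("pics/m13.png",m[:,:,::-1])
E
```

```text
clock: 32.92
tcp_pos: [0.6088, -0.0078, 0.1445]
orientation: [0.003, 0.023, 1.0, -0.001]
wrist_force: [2.4, -0.2, -2.6]
finger_gap: 0.0202
clock: 33.33
tcp_pos: [0.5945, -0.1638, 0.1385]
orientation: [-0.001, 0.022, 1.0, 0.0]
wrist_force: [1.0, 0.2, -3.8]
finger_gap: 0.02
clock: 33.58
tcp_pos: [0.5946, -0.1629, 0.1389]
orientation: [-0.001, 0.023, 1.0, 0.001]
wrist_force: [0.0, 0.7, -4.8]
finger_gap: 0.0202
shift [-0.03 -0.07  0.97] turn 0.008 j6 -0.35
[ 0.59462064 -0.16286853  0.13886618]
```

View pics/m13.png

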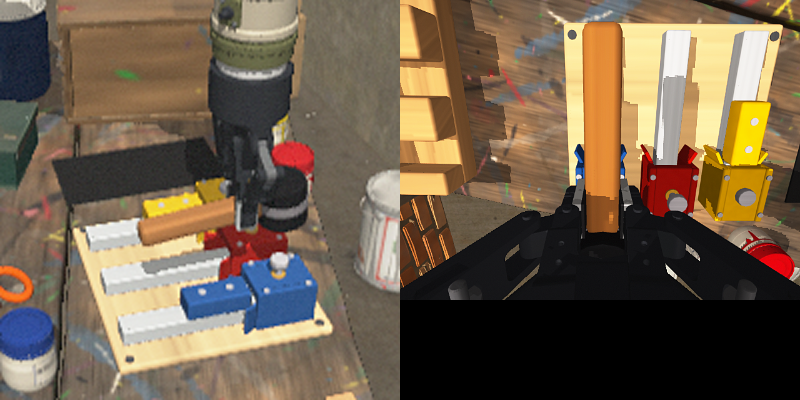

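The yellow pin is now down on its bridge (no brass stem, unlike the red one beside it), and the blue pin is still up at crop (280,262). The mallet has tipped a few degrees head-up in the grip, so I'll press blue gently.

```bash
python3 -m crank '{"travel": [[-0.14,-0.08,0.3],[-0.14,-0.08,0.7],[-0.14,-0.08,0.9],[-0.14,-0.08,0.9],[-0.14,-0.08,0.9]], "turn": [0,0,0,0,0]}'
python3 -m crank '{"travel": [[0,0,0.08],[0,0,0.16],[0,0,0.24]], "turn": [0,0,0]}'
python3 -m crank '{"travel": [[0,0,0.08],[0,0,0.12],[0,0,0.12]], "turn": [0,0,0]}'
python3 -m crank '{"travel": [[0,0,0.08],[0,0,0.12],[0,0,0.12]], "turn": [0,0,0]}'
```

```text
clock: 34.1
tcp_pos: [0.6005, -0.1653, 0.1038]
orientation: [-0.001, 0.022, 1.0, 0.0]
wrist_force: [0.5, -0.1, -3.3]
finger_gap: 0.02
clock: 34.35
tcp_pos: [0.6016, -0.1664, 0.0958]
orientation: [0.001, 0.022, 1.0, -0.0]
wrist_force: [0.7, -0.4, -4.4]
finger_gap: 0.0196
clock: 34.6
tcp_pos: [0.6011, -0.1663, 0.0906]
orientation: [0.0, 0.022, 1.0, 0.0]
wrist_force: [-0.3, 0.8, -4.4]
finger_gap: 0.0198
clock: 34.85
tcp_pos: [0.6012, -0.1663, 0.0861]
orientation: [0.0, 0.022, 1.0, -0.0]
wrist_force: [-2.5, 1.0, 2.2]
finger_gap: 0.0202
```

```bash
python3 -m crank '{"travel": [[0,0,0.05],[0,0,0.1],[0,0,0.15],[0,0,0.15]], "turn": [0,0,0,0]}'
python3 -m crank '{"travel": [[0,0,0.05],[0,0,0.1],[0,0,0.15],[0,0,0.15]], "turn": [0,0,0,0]}'
python3 -m crank '{"travel": [[0,0,0.05],[0,0,0.1],[0,0,0.1]], "turn": [0,0,0]}'
```

```text
clock: 35.18
tcp_pos: [0.6012, -0.1664, 0.0794]
orientation: [0.0, 0.022, 1.0, -0.0]
wrist_force: [-2.0, -0.3, 3.9]
finger_gap: 0.02
clock: 35.52
tcp_pos: [0.6012, -0.1664, 0.0759]
orientation: [0.001, 0.022, 1.0, -0.0]
wrist_force: [-8.6, 2.0, 17.2]
finger_gap: 0.02
clock: 35.77
tcp_pos: [0.6013, -0.1665, 0.0753]
orientation: [0.002, 0.022, 1.0, -0.001]
wrist_force: [-15.8, 4.8, 35.9]
finger_gap: 0.0198
```

```bash
python3 -m crank '{"travel": [[0,0,-0.4],[0,0,-0.9],[0,0,-1.5],[0,0,-2.1],[0,0,-2.1]], "turn": [0,0,0,0,0]}'
python3 -m crank '{"travel": [[0,0.5,0],[0.1,1.2,0],[0.3,2.0,0],[0.6,3,0],[0.85,4,0]], "turn": [0,0,0,0,0]}'
python3 -m crank '{"travel": [[0.1,0.8,0],[0.3,1.6,0],[0.5,2.4,0],[0.7,3.2,0],[0.85,4,0]], "turn": [0,0,0,0,0]}'
python3 -m crank '{"travel": [[0,0,0],[0,0,0],[0,0,0]], "turn": [0,0,0]}'
python3 - <<'E'
from h import *
rows((.5502,.155,.03),np.radians(87.2)); s=get_state(); print(s["tcp_pos"])
w=read_camera("wrist"); np.savez("pics/w14.npz",**w); c=read_camera("side"); np.savez("pics/sd14.npz",**c); a=c["image"]
u,v=proj(c,(.54,.15,.17)).astype(int); x0=max(0,min(440,u-100)); y0=max(0,v-100)
m=np.zeros((400,800,3),np.uint8); m[:,:400]=cv2.resize(a[y0:y0+200,x0:x0+200],(400,400),interpolation=cv2.INTER_CUBIC); m[:,400:]=cv2.resize(a[200:350,290:440],(400,400),interpolation=cv2.INTER_CUBIC); cv2.imwrite("pics/m14.png",m[:,:,::-1]); print(x0,y0)
E
```

```text
clock: 36.18
tcp_pos: [0.6039, -0.1673, 0.1577]
orientation: [0.004, 0.022, 1.0, -0.001]
wrist_force: [1.1, -0.4, -2.7]
finger_gap: 0.0195
clock: 36.6
tcp_pos: [0.5732, -0.0039, 0.1511]
orientation: [-0.001, 0.023, 1.0, 0.0]
wrist_force: [0.3, 1.1, -4.0]
finger_gap: 0.0196
clock: 37.02
tcp_pos: [0.5461, 0.158, 0.1514]
orientation: [-0.001, 0.022, 1.0, -0.0]
wrist_force: [0.6, -0.7, -4.0]
finger_gap: 0.0202
clock: 37.27
tcp_pos: [0.547, 0.1565, 0.152]
orientation: [-0.001, 0.022, 1.0, -0.0]
wrist_force: [-0.0, -0.3, -3.3]
finger_gap: 0.0199
shift [-0.09 -0.03  3.05] turn 0.005 j6 0.18
[0.54698301 0.15652487 0.15202089]
209 82
```

View pics/m14.png

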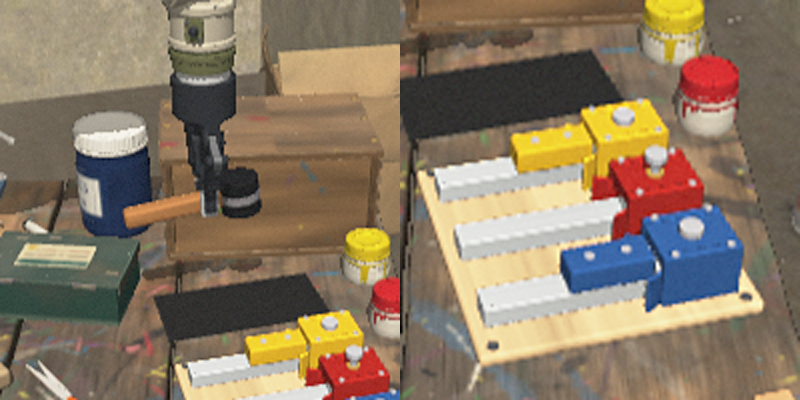

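Right half: yellow and blue pins both flush on their bridges, red untouched and up, and both handles against their bridges. Left half: the mallet hangs slightly head-up, so I'll quantify the tilt.

Run:
```python
from h import *
c=dict(np.load("pics/sd14.npz")); o=-c["R"].T@c["t"]
def onplane(uv,y):
    d=c["R"].T@np.linalg.inv(c["K"])@np.array([*uv,1.]); return o+d*(y-o[1])/d[1]
e=onplane((271.5,190),.159); n=onplane((209+200/2,82+203/2),.157); h=onplane((329,178),.154)
print(e.round(3),n.round(3),h.round(3)); print("tilt deg",np.degrees(np.arctan2(n[2]-e[2],n[0]-e[0])),np.degrees(np.arctan2(h[2]-e[2],h[0]-e[0])))
```

```text
[0.447 0.159 0.16 ] [0.541 0.157 0.163] [0.593 0.154 0.171]
tilt deg 1.6771295896368454 4.2841485633840275
```

```bash
python3 -m crank '{"travel": [[-0.09,-0.03,0.4],[-0.09,-0.03,1.2],[-0.09,-0.03,2.0],[-0.09,-0.03,2.7],[-0.09,-0.03,3.05]], "turn": [0,0,0,0,0]}'
python3 -m crank '{"travel": [[0,0,0.1],[0,0,0.2],[0,0,0.3],[0,0,0.3]], "turn": [0,0,0,0]}'
python3 -m crank '{"travel": [[0,0,0.05],[0,0,0.1],[0,0,0.1]], "turn": [0,0,0]}'
```

```text
clock: 37.78
tcp_pos: [0.5488, 0.1532, 0.0277]
orientation: [-0.003, 0.024, 1.0, -0.0]
wrist_force: [-0.2, -0.5, -4.3]
finger_gap: 0.0204
clock: 38.12
tcp_pos: [0.552, 0.1547, 0.0202]
orientation: [0.001, 0.023, 1.0, 0.0]
wrist_force: [-0.4, 0.6, -4.5]
finger_gap: 0.02
clock: 38.37
tcp_pos: [0.5514, 0.1552, 0.0162]
orientation: [0.001, 0.022, 1.0, 0.0]
wrist_force: [-0.5, 0.3, -3.9]
finger_gap: 0.02
```

```bash
python3 -m crank '{"travel": [[0,0,0.04],[0,0,0.08],[0,0,0.08]], "turn": [0,0,0]}'
python3 -m crank '{"travel": [[0,0,0.04],[0,0,0.04]], "turn": [0,0]}'
python3 -m crank '{"travel": [[0,0,0.04],[0,0,0.04]], "turn": [0,0]}'
```

```text
clock: 38.62
tcp_pos: [0.5509, 0.1552, 0.0123]
orientation: [-0.0, 0.022, 1.0, 0.0]
wrist_force: [-0.4, -1.0, -4.5]
finger_gap: 0.0196
clock: 38.78
tcp_pos: [0.551, 0.1552, 0.0116]
orientation: [0.0, 0.022, 1.0, 0.0]
wrist_force: [-2.7, 0.5, 2.2]
finger_gap: 0.0201
clock: 38.95
tcp_pos: [0.551, 0.1552, 0.0114]
orientation: [0.0, 0.022, 1.0, 0.0]
wrist_force: [-6.6, -0.9, 12.8]
finger_gap: 0.0198
```

```bash
python3 -m crank '{"travel": [[0,0,-0.06],[0,0,-0.06],[0,0,-0.06]], "turn": [0,0,0]}'
python3 -m crank '{"travel": [[0,0,0],[0,0,0],[0,0,0],[0,0,0],[0,0,0]], "turn": [0,0,0,0,0]}' 60 40
python3 -m crank '{"travel": [[0,0,-0.3],[0,0,-1],[0,0,-2],[0,0,-3],[0,0,-4]], "turn": [0,0,0,0,0]}'
python3 -m crank '{"travel": [[0,0,0],[0,0,0],[0,0,0]], "turn": [0,0,0]}'
python3 - <<'E'
from h import *
w=read_camera("wrist"); np.savez("pics/w15.npz",**w); c=read_camera("side"); np.savez("pics/sd15.npz",**c); a=c["image"]
m=np.zeros((400,800,3),np.uint8); m[:,:400]=cv2.resize(a[170:330,265:425],(400,400),interpolation=cv2.INTER_CUBIC); m[:300,400:]=cv2.resize(w["image"],(400,300)); cv2.imwrite("pics/m15.png",m[:,:,::-1]); print(get_state()["wrist_force"])
E
```

```text
clock: 39.2
tcp_pos: [0.5514, 0.1552, 0.0117]
orientation: [0.0, 0.022, 1.0, 0.0]
wrist_force: [-0.9, -0.2, -0.6]
finger_gap: 0.0198
clock: 39.62
tcp_pos: [0.5513, 0.1551, 0.0118]
orientation: [0.0, 0.022, 1.0, 0.0]
wrist_force: [0.6, 0.0, 0.4]
finger_gap: 0.0599
clock: 40.03
tcp_pos: [0.5505, 0.155, 0.1732]
orientation: [-0.0, 0.022, 1.0, -0.0]
wrist_force: [1.7, -0.4, -0.0]
finger_gap: 0.06
clock: 40.28
tcp_pos: [0.551, 0.1551, 0.1717]
orientation: [0.0, 0.022, 1.0, 0.0]
wrist_force: [-0.3, 0.7, -0.1]
finger_gap: 0.0601
[-0.9298457  -1.03101471 -0.57643853]
```

View pics/m15.png

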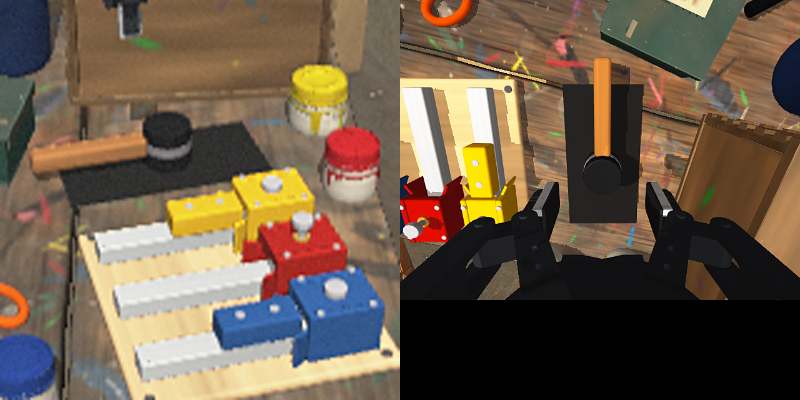

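The mallet stands level on the mat (wrist view (602,174)), the yellow and blue pins are flush, and the arms are home. One numeric check, then I hand in.

Run:
```python
from h import *
w=dict(np.load("pics/w15.npz")); c=dict(np.load("pics/sd15.npz"))
print("head",ray(w,(323,277),.051).round(4),"handle end",ray(w,(323,93),.039).round(4))
for n,X,uv in (("Y",(.6475,-.0072),(373.4,243.6)),("B",(.638,-.168),(399.6,286)),("R",(.6428,-.0871),(385.8,257.6))):
    print(n,"seen",uv,"if up",proj(c,(*X,.083)).round(1),"if down",proj(c,(*X,.069)).round(1))
print(get_state()["clock"]); print(hand_in())
```

```text
head [0.5889 0.1517 0.051 ] handle end [0.4496 0.1583 0.039 ]
Y seen (373.4, 243.6) if up [372.5 237.3] if down [372.2 242.2]
B seen (399.6, 286) if up [398.  279.1] if down [397.5 284.3]
R seen (385.8, 257.6) if up [384.4 256.8] if down [384.  261.8]
40.3833
the job is handed in; nothing more can be done
None
```

The job is handed in: both arms in the rack, yellow and blue, are fitted and pinned, and the mallet is back on its mat. There was no red arm, so the red dock was left alone. It took 40.4 s of the 210 s, and no verdict came back.

**Arms:** I took each one by its tongue, set it on its dock's rail and took it again by the handle. I slid it in until it stopped hard, at 16 N (yellow) and 27 N (blue). The last pictures show both handles against their bridges.

**Pins:** I pressed each with the mallet until it bottomed, with about 36 N at the wrist. In the side view, the yellow and blue pin heads sit within about 2 pixels of where a lowered pin should be; a raised pin would be about 5 pixels higher. Red reads as up.

**Mallet:** It stands on its striking face, head at about (0.589, 0.152) m, within about 3 mm of the mat's measured centre. It had tipped roughly 2–4° in the grip while pressing the yellow pin. It looks level in the last picture; I did not measure its final tilt.

**Disagreements:** Two early readings of the bridge fronts, one on each dock, were 2–5 mm nearer the robot than where the arms stopped. The pins gave full travel, which fits the arms being home. I saw no bystander move, but I did not measure their positions at the end.

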